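Break loose a left-hand grinder nut and stow its spanner

ROBOT

A 6-joint arm with a two-finger parallel gripper is mounted at the origin on the work surface. World frame = base frame: x ahead of the robot, y to its left, z up, the work surface at z = 0. Lengths are in m, angles in rad, forces in N, time in s.
With the tool pointing down it reaches from about 0.25 to 0.775 m from the base axis. Payload 4 kg.
Tool frame: the origin (TCP) lies at the very end of the fingers, on their centre line; the grasp point (between the pads) lies 19 mm behind it (robot.hold_point_z is the distance from the TCP to the grasp point, in m); z points along the fingers, y is the line along which they close (so a half turn about z gives the same grasp; the last joint's range is limited). The gripper opens to 94 mm and grips with 3 to 60 N. Pads are 16 mm wide; open, the fingers measure 119 mm over their backs; the gripper's body (75 mm by 177 mm) begins 78 mm behind the grasp point.
Start: joints at [-1.428, 0.087, 1.371, -0, 1.684, -0.103], TCP at [0.134, -0.533, 0.206] pointing down, gripper open.
Joint ranges: [-3.1, 3.1], [-0.76, 2.03], [0.27, 2.55], [-1.08, 4.22], [0.17, 2.65], [-2.57, 2.57]. Speed limits (rad/s): [2.79, 2.79, 3.14, 3.14, 3.14, 3.14].

INTERFACE

Orientations are given as [roll, pitch, yaw] about the fixed x, y, z axes, in that order (R = Rz(yaw) Ry(pitch) Rx(roll)).
In Python, from bench import robot gives the robot as it stands.
- The arm moves only by the tool carry_out, never from a script. Its argument "steps" is a list of rows, each a list of 3 entries, a list of its own where there are three numbers: the shift along the tool's x, y, z in m, then the turn about the tool's z in units of 10 degrees (1.0 is 10 degrees), then the closure, from -1 (fully open) to 1 (shut). In form: [[[tx, ty, tz], roll, jaw], ...]. A call has 1 to 10 rows; each row is the pose to reach, as a shift and turn from the pose commanded when the call began, along the tool's axes at that moment; what a row does not reach only later rows make up. A row lasts 1/8 s, in which the tool goes at most 62.5 mm and 10.7 degrees, less where a joint would pass 70% of its speed; a pose out of reach is approached as far as the arm can. A call with a gripper value outside its range is refused whole. The fingers move at their own pace and stop on an object; the grip force is fixed at half the most. Time passes only in rows, so rows that repeat a pose let the fingers close. It gives the time, the measured TCP pose, the force, the opening and the grip force at its end, in the units of the state.
- robot.get_obs(): the state, without advancing time (a new reading comes with each control period).
- robot.snapshot(name): name is "scene" or "top" or "wrist"; returns a dict with "image" (400x640x3 uint8, red, green, blue), "z_map" (400x640 float32, m along the optical axis (not along the pixel's ray), 0 where there is no reading), "mtx" (3x3 intrinsics, pixels), "R" (3x3) and "t" (3): a world point X has camera coordinates R X + t. Camera axes: x right, y down, z forward; pixel columns grow to the right and rows downward; lengths in m; the calibration is good to about 2 mm. A picture is of the moment at which its call begins.
- robot.close_job(): hands the job in; it is judged then, once.
The state is a dict: "time": time; "joint_positions": joint angles; "qvel": joint speeds; "joint_torque": joint torques, N m; "tool_pos": TCP position; "ee_rot": TCP orientation; "wrist_force": force on the tool from outside, world axes, zero at the start; "wrist_torque": the same for the moment, N m; "width": finger opening in m; "finger_force": force on a finger pad.
Only numpy, scipy, OpenCV 4.12 (cv2) and the standard library are available. Lean on these libraries where they do the work, as an engineer would, in place of code of your own. Each camera call takes 0.05 s, during which the arm holds its last target. There are 200 camera calls.

TASK

The grinder lies clamped with its disc upwards and the big ring spanner already on the disc's hexagon nut. That nut has a left-hand thread: swing the spanner round to loosen the nut by at least a quarter turn, without ever tightening it further. Then lift the spanner off and lay it gently in its own tray, the one whose pocket and painted outline match it, head flat in the pocket and handle between the two guides, and leave the other things on the bench as they are.

Things in the scene. Friction and masses are not known exactly. Their poses are not given: they have to be found in the camera images.
- grinder: Angle grinder on its back in a wooden cradle, fixed. Origin: on the bench under the spindle axis. +x runs along the motor body (260 mm long, top under 79 mm high); a side handle reaches 135 mm along +y (top 69 mm high). The dark disc, 125 mm across, lies level on the locked upright spindle, upper face 105 mm above the bench; below that face a sheet guard reaches 72 mm from the axis.
- nut_top (a point): Centre of the top face of the steel hexagon nut on the spindle, 119 mm above the bench. The nut is 36 mm across flats, 14 mm high and stands on the disc's upper face; the spindle end, 14 mm thick, shows 1 mm above it.
- nut (a joint): Turn of the nut in rad, 0 as found (tight). It grows as the nut turns CLOCKWISE seen from above, which loosens this left-hand thread; negative means tightened further. Steady friction of 0.55 N m (about 4 N at the spanner's end); it stays where it is left and can turn on to 6.2 rad.
- spanner: Loose dark steel ring spanner, 0.2 to 0.33 kg, flat on the disc with its ring round the nut (0.75 mm clearance, about 0.1 rad of play). Origin: underside, centre of the ring, 105 mm above the bench at the start; +x along the handle, z up. Ring 54 mm across flats, 62 mm across corners (the corners at its y sides), 13 mm high. It comes off straight up, by more than 15 mm.
- handle_end (a point): Free end of the spanner's handle, 160 mm from the ring's centre, mid thickness. The handle is a straight bar 14 mm wide and 10 mm thick, underside level with the ring's; centre of mass about 46 mm from the ring's centre. Beyond 75 mm from that centre the handle stands over free air down to 80 mm above the bench.
- tray_large: The spanner's own wooden tray, fixed, 235 mm (x) by 85 mm (y), origin: centre of its underside. A 12 mm high block at its -x end carries the square pocket for the ring; a 12 mm high block at +x (56 to 84 mm from the origin) carries two guides 14 mm high, 34 mm apart, for the handle. Between them (-34 to +56 mm) the floor is only 2 mm thick, leaving room for fingers. Black spanner outline.
- tray_large_seat (a point): Centre of the large pocket's floor, 12 mm above the bench, 75 mm along -x from the tray's origin: the spanner's origin belongs here, its +x along the tray's +x. The pocket is 72 mm square inside; walls 5 mm thick, 14 mm high above its floor; its +x wall is open over the middle 34 mm for the handle.
- tray_small: Fixed wooden tray of the same outer size and layout for a smaller spanner: its pocket is only 44 mm inside, its guides 22 mm apart, its painted outline smaller, so the large spanner does not fit. It lies beside tray_large; either may be the nearer to the grinder. It stays empty.
- small_spanner: small steel ring spanner, 105 mm long, 9 mm high, lying flat on the bench; a bystander. Origin: underside, centre of its ring
- spare_flange: flat steel ring, 44 mm across, 9 mm high, lying on the bench; a bystander. Origin: centre of its underside
- spare_disc: dark spare grinding disc, 125 mm across, 6 mm thick, lying on the bench; a bystander. Origin: centre of its underside
- cup: small red plastic cup, 60 mm across, 60 mm high; a bystander. Origin: centre of its underside
- tape: tape measure standing upright, 68 x 34 x 62 mm high; a bystander. Origin: centre of its underside
- can: can, 56 mm across, 100 mm high; a bystander. Origin: centre of its underside
There are look-alikes about, which are no part of the job. There is more than one size of the spanner; the job needs the largest.

How it is judged:
By the outcome, as a careful person would: the job done as asked, in the order asked, and still so for the second after the job is handed in, with the robot touching nothing.
It also fails if it takes over 56 s, if anything falls off the work surface, if the arm or the gripper's body presses on something with over 40 N, if the wrist force passes 120 N, or if a joint passes its speed limit or range.

## Working session

There is one attempt and no reset: what is moved stays moved. The work goes in short steps, Python scripts to look and compute and a tool call to move; the robot and the scene stay as the last step left them, time stands still between calls to the robot, and variables do not carry over. Pictures are saved under pics/ and viewed, at most 10 in all, crops included, and the job is handed in when it is done.

Besides the shell and the picture viewer there is one more tool, called as a command line: name --argument value ..., lists and objects as JSON in quotes. carry_out: Moves the arm, as the interface text tells. Its arguments: {"type":"object","properties":{"steps":{"type":"array","items":{"type":"array"}}},"required":["steps"]}

```bash
mkdir -p pics; ls
cat > h.py <<'E'
import numpy as np,cv2
from bench import robot
def snap(n):
    s=robot.snapshot(n); np.savez(f'pics/{n}.npz',**s); return s
def ray(s,u,v,z):
    R=np.array(s['R']);t=np.array(s['t']);c=-R.T@t
    d=R.T@np.linalg.inv(s['mtx'])@np.array([u,v,1.]); return c+d*(z-c[2])/d[2]
def cloud(s):
    h,w=s['z_map'].shape;u,v=np.meshgrid(np.arange(w),np.arange(h))
    P=np.stack([u,v,np.ones_like(u)],-1)@np.linalg.inv(s['mtx']).T*s['z_map'][...,None]
    return (P-np.array(s['t']))@np.array(s['R'])
def save(s,name): cv2.imwrite(f'pics/{name}.png',s['image'][...,::-1])
E
python3 - <<'E'
from h import *
for n in('top','scene'):
    s=snap(n);save(s,n+'0');print(n,-s['R'].T@s['t'])
o=robot.get_obs();print(o['time'],o['tool_pos'],o['ee_rot'],o['width'])
E
```

```text
pics
top [0.39413739 0.03152652 1.09397543]
scene [1.04264156 0.66024663 0.60374849]
0.1 [ 0.13376181 -0.53298484  0.20440994] [-3.13960919e+00 -2.06143680e-04  2.45762893e-01] 0.09392487499860439
```

View pics/top0.png

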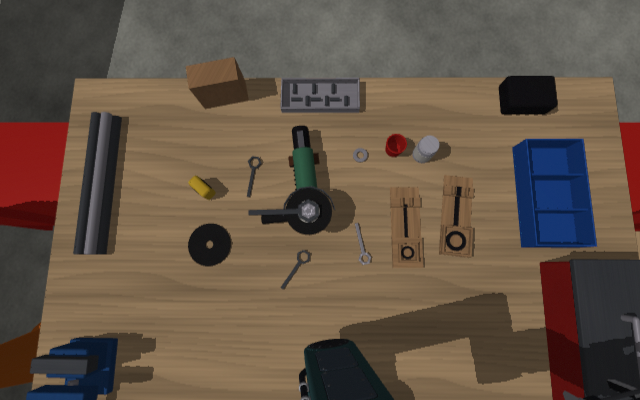

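View pics/scene0.png

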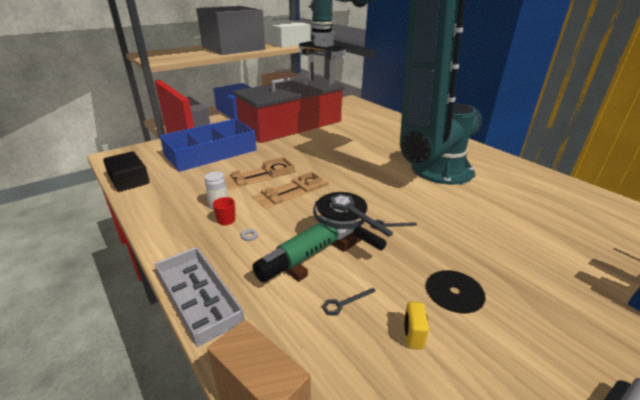

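Looking for the spanner that needs turning, these could be taken for it in the top view:
- (308,211): spanner on the grinder nut, handle end at (250,211). This is the one I choose: it is on the nut and the largest.
- (257,160) and (305,257): loose dark spanners.
- (363,258): small spanner.

The trays are at (407,227), with a small pocket and outline, and (457,220), with a larger pocket and outline. I choose the second.

Run:
```python
from h import *
s=dict(np.load('pics/top.npz'));im=s['image']
a=cv2.resize(im[165:275,240:350],(400,400),interpolation=cv2.INTER_CUBIC)
b=cv2.resize(im[165:275,380:490],(400,400),interpolation=cv2.INTER_CUBIC)
cv2.imwrite('pics/crop0.png',np.hstack([a,b])[...,::-1])
print(s['mtx']); P=cloud(s)
for n,(u,v) in dict(nut=(308,211),hand=(265,212),hend=(251,212),disc=(308,230),tray=(457,240),bench=(430,300)).items(): print(n,P[v,u].round(4))
# handle pixels
m=(P[...,2]>.100)&(P[...,2]<.130);m[:, :240]=0;m[:,340:]=0;m[:180]=0;m[260:]=0
hm=m&(np.arange(640)[None]<285)
v,u=np.nonzero(hm);print('handle n',len(u),u.min(),u.max())
Q=np.array([ray(s,x,y,.115)[:2] for x,y in zip(u,v)])
l=cv2.fitLine(Q.astype(np.float32),cv2.DIST_L2,0,.01,.01).ravel();print('line',l,'mean z',P[hm][:,2].mean(),Q[:,1].max())
d=m.copy();v,u=np.nonzero((P[...,2]>.098)&(P[...,2]<.109)&(m|True)&(np.arange(640)[None]>270)&(np.arange(640)[None]<345)&(np.arange(400)[:,None]>180)&(np.arange(400)[:,None]<250))
Q=np.array([ray(s,x,y,.105)[:2] for x,y in zip(u,v)]);
print('disc enclosing',cv2.minEnclosingCircle(Q.astype(np.float32)),len(u))
# nut top
g=(P[...,2]>.1165)&m;v,u=np.nonzero(g);Q=np.array([ray(s,x,y,.119)[:2] for x,y in zip(u,v)]);print('nut',Q.mean(0),np.ptp(Q,0),len(u))
# large tray edges
t=(P[...,2]>.007)&(P[...,2]<.04);t[:,:435]=0;t[:,480:]=0;t[:165]=0;t[270:]=0
v,u=np.nonzero(t);Q=np.array([P[y,x][:2] for x,y in zip(u,v)],np.float32);print('tray',cv2.minAreaRect(Q))
```

```text
[[374.25101593   0.         320.41385272]
 [  0.         374.25101593 195.15050152]
 [  0.           0.           1.        ]]
nut [0.5343 0.0857 0.1202]
hand [0.5318 0.2001 0.1141]
hend [0.5314 0.237  0.1157]
disc [0.4857 0.0858 0.1056]
tray [ 0.4684 -0.3346  0.0143]
bench [ 0.3013 -0.2537  0.0027]
handle n 202 248 284
line [ 0.03946169 -0.9992211   0.53136635  0.19778134] mean z 0.11392171352944915 0.24524115656128098
disc enclosing ((0.5405925512313843, 0.08451507985591888), 0.06780239194631577) 1265
nut [0.53459654 0.09244754] [0.05586711 0.18471326] 282
tray ((0.530762791633606, -0.33844655752182007), (0.08630276471376419, 0.21490755677223206), 83.38236999511719)
```

View pics/crop0.png

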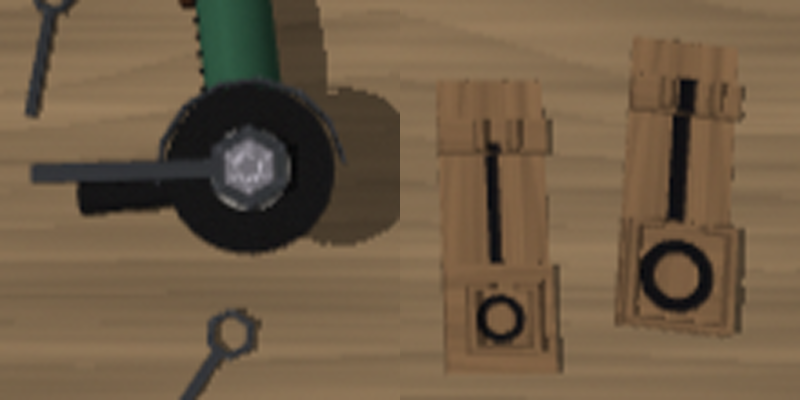

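The crop confirms both choices. The left half shows the large spanner on the nut, handle pointing +y. The right half shows the large pocket and outline on the right-hand tray. Next I move above the handle for a closer look.

```bash
cat >> h.py <<'E'
def to(x,y,z,yawdeg):
    o=robot.get_obs();p=np.array(o['tool_pos']);a=o['ee_rot'][2]
    d=np.array([x,y,z])-p;c,s=np.cos(a),np.sin(a)
    print('t',round(o['time'],2),'shift',np.round([c*d[0]+s*d[1],s*d[0]-c*d[1],-d[2]],4),'turn',round((np.degrees(a)-yawdeg+180)%360-180,2)/10,'q6',round(o['joint_positions'][5],2))
E
python3 -c "
from h import *
to(.5325,.17,.24,92.3)"
```

```text
t 0.1 shift [ 0.5578 -0.5849 -0.0356] turn -7.822 q6 -0.1
```

carry_out --steps '[[[0.558, -0.585, -0.036], -7.8, -1], [[0.558, -0.585, -0.036], -7.8, -1], [[0.558, -0.585, -0.036], -7.8, -1], [[0.558, -0.585, -0.036], -7.8, -1], [[0.558, -0.585, -0.036], -7.8, -1], [[0.558, -0.585, -0.036], -7.8, -1], [[0.558, -0.585, -0.036], -7.8, -1], [[0.558, -0.585, -0.036], -7.8, -1], [[0.558, -0.585, -0.036], -7.8, -1], [[0.558, -0.585, -0.036], -7.8, -1]]'

```text
time: 1.35
tool_pos: [0.4423, 0.0117, 0.2331]
ee_rot: [3.141, 0.0, 1.607]
wrist_force: [0.5, -0.3, 0.5]
width: 0.0939
finger_force: 0.0
```

```bash
python3 -c "
from h import *
to(.5325,.17,.24,92.3)"
```

```text
t 1.35 shift [ 0.1549  0.0959 -0.0069] turn -0.02 q6 -0.14
```

carry_out --steps '[[[0.13, 0.08, -0.005], 0, -1], [[0.13, 0.08, -0.005], 0, -1], [[0.13, 0.08, -0.005], 0, -1], [[0.13, 0.08, -0.005], 0, -1], [[0.13, 0.08, -0.005], 0, -1], [[0.13, 0.08, -0.005], 0, -1]]'

```text
time: 2.1
tool_pos: [0.5167, 0.1412, 0.2384]
ee_rot: [3.142, 0.0, 1.605]
wrist_force: [-0.3, 0.3, -0.1]
width: 0.0939
finger_force: 0.0
```

```bash
python3 -c "
from h import *
to(.5325,.17,.24,92.3)
s=snap('wrist');save(s,'w1');print(-s['R'].T@s['t'],s['mtx'][0])
for n,p in dict(nut=(.5358,.085,.119),end=(.5295,.245,.115)).items():
  c=s['mtx']@(s['R']@np.array(p)+s['t']);print(n,c[:2]/c[2])"
```

```text
t 2.1 shift [ 0.0282  0.0168 -0.0016] turn -0.031 q6 0.13
[0.51327109 0.21654039 0.41806641] [309.46121741   0.         322.62375883]
nut [339.20991026 243.70697735]
end [340.88008203  81.14786626]
```

View pics/w1.png

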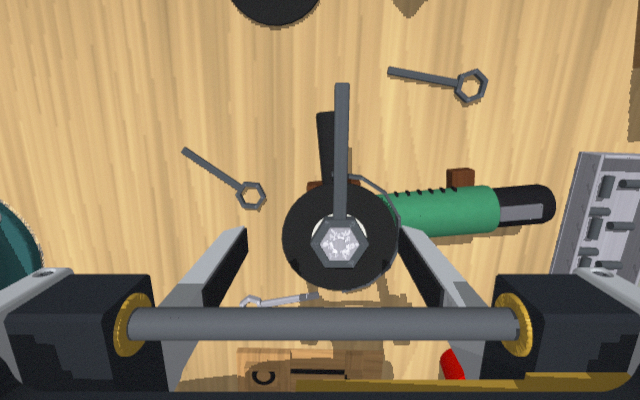

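The wrist view shows the nut at (340,243) and the handle end at (342,83), matching the prediction. I'll refine this from the same frame.

Run:
```python
from h import *
s=dict(np.load('pics/wrist.npz'));P=cloud(s)
m=(P[...,2]>.109)&(P[...,2]<.122);m[:, :325]=0;m[:,360:]=0
h=m.copy();h[:86]=0;h[195:]=0
v,u=np.nonzero(h);Q=np.array([ray(s,x,y,.115)[:2] for x,y in zip(u,v)],np.float32)
l=cv2.fitLine(Q,cv2.DIST_L2,0,.01,.01).ravel();print(l,np.degrees(np.arctan2(l[1],l[0])),np.median(P[h][:,2]))
# nut bright steel
g=cv2.cvtColor(s['image'],cv2.COLOR_RGB2GRAY);b=(g>150)&(P[...,2]>.112);b[:,:310]=0;b[:,370:]=0;b[:205]=0;b[280:]=0
v,u=np.nonzero(b);(c,r)=cv2.minEnclosingCircle(np.stack([u,v],1).astype(np.float32));print(c,r,ray(s,*c,.119),len(u), ray(s,u.mean(),v.mean(),.119))
v,u=np.nonzero(m);print('end',ray(s,342,v.min(),.115),v.min())
to(.5325,.17,.2,92.3)
```

```text
[ 0.03337546 -0.9994429   0.53193957  0.19176826] -88.087364 0.11520065687571925
(339.0131530761719, 244.0) 19.013261795043945 [0.53561111 0.08466194 0.119     ] 943 [0.53584589 0.08514748 0.119     ]
end [0.53056989 0.24429965 0.115     ] 82
t 2.15 shift [0.0282 0.0167 0.0386] turn -0.031 q6 0.13
```

carry_out --steps '[[[0.028, 0.017, 0.05], 0, -1], [[0.028, 0.017, 0.05], 0, -1], [[0.028, 0.017, 0.05], 0, -1], [[0.028, 0.017, 0.05], 0, -1]]'

```text
time: 2.65
tool_pos: [0.5338, 0.1704, 0.1906]
ee_rot: [3.138, -0.0, 1.606]
wrist_force: [-0.5, -0.2, 0.5]
width: 0.0938
finger_force: 0.0
```

```bash
python3 -c "
from h import *
to(.533,.171,.097,92.0)"
```

```text
t 2.65 shift [ 0.0006 -0.0008  0.0936] turn 0.003 q6 0.17
```

carry_out --steps '[[[0, -0.001, 0.05], 0, -1], [[0, -0.001, 0.093], 0, -1], [[0, -0.001, 0.093], 0, -1], [[0, -0.001, 0.093], 0, -1], [[0, -0.001, 0.093], 0, 1], [[0, -0.001, 0.093], 0, 1], [[0, -0.001, 0.093], 0, 1], [[0, -0.001, 0.093], 0, 1], [[0, -0.001, 0.093], 0, 1], [[0, -0.001, 0.093], 0, 1]]'

```text
time: 3.9
tool_pos: [0.532, 0.171, 0.0951]
ee_rot: [-3.141, 0.0, 1.607]
wrist_force: [-0.2, -0.2, -0.6]
width: 0.0374
finger_force: 0.0
```

Run:
```python
from h import *
o=robot.get_obs();print(o['tool_pos'],o['ee_rot'],o['width'],o['finger_force'],o['wrist_force'],o['wrist_torque'])
# arc: offset of tool from nut, turn clockwise in steps of 10 deg; shifts in start-tool axes
n=np.array([.5357,.085]);p=o['tool_pos'][:2];a=o['ee_rot'][2];r=p-n;print('r',np.hypot(*r),np.degrees(np.arctan2(r[1],r[0])))
for k in range(1,12):
    b=-np.radians(10*k);q=np.array([[np.cos(b),-np.sin(b)],[np.sin(b),np.cos(b)]])@r-r
    print(k,np.round([np.cos(a)*q[0]+np.sin(a)*q[1],np.sin(a)*q[0]-np.cos(a)*q[1]],4))
```

```text
[0.53201014 0.17097043 0.09513333] [-3.14133018e+00  1.52342678e-04  1.60717795e+00] 0.03744020066324366 0.0 [-0.2442105  -0.16462284 -0.62467069] [-0.00960427 -0.08819148  0.00530418]
r 0.08604957980680412 92.45762994148298
1 [-0.0012  0.015 ]
2 [-0.005   0.0295]
3 [-0.0112  0.0431]
4 [-0.0198  0.0554]
5 [-0.0303  0.0661]
6 [-0.0425  0.0748]
7 [-0.0561  0.0812]
8 [-0.0706  0.0852]
9 [-0.0855  0.0866]
10 [-0.1004  0.0854]
11 [-0.115   0.0816]
```

carry_out --steps '[[[0, 0.001, 0], 0, 1], [[0, 0.001, 0], 0, 1], [[0, 0.001, 0], 0, 1], [[0, 0.001, 0], 0, 1], [[0, 0.001, 0], 0, 1]]'

```text
time: 4.53
tool_pos: [0.5331, 0.171, 0.0952]
ee_rot: [3.141, 0.0, 1.607]
wrist_force: [0.2, -0.7, -0.8]
width: 0.0137
finger_force: 30.0
```

carry_out --steps '[[[-0.0003, 0.0075, 0], 0.5, 1], [[-0.0013, 0.0149, 0], 1.0, 1], [[-0.0029, 0.0223, 0], 1.5, 1], [[-0.0052, 0.0294, 0], 2.0, 1], [[-0.0081, 0.0363, 0], 2.5, 1], [[-0.0115, 0.043, 0], 3.0, 1], [[-0.0156, 0.0493, 0], 3.5, 1], [[-0.0201, 0.0553, 0], 4.0, 1], [[-0.0252, 0.0608, 0], 4.5, 1], [[-0.0307, 0.0659, 0], 5.0, 1]]'

```text
time: 5.78
tool_pos: [0.5982, 0.1442, 0.0952]
ee_rot: [-3.137, 0.002, 0.734]
wrist_force: [-5.4, 2.3, 2.2]
width: 0.0139
finger_force: 30.2
```

Run:
```python
from h import *
o=robot.get_obs();n=np.array([.5357,.085]);r=o['tool_pos'][:2]-n
print(o['wrist_force'],o['wrist_torque'],'r',np.hypot(*r),np.degrees(np.arctan2(r[1],r[0])),np.degrees(o['ee_rot']),o['joint_positions'][5])
# large tray from top view: outline direction (black line) and ring centre
s=dict(np.load('pics/top.npz'));g=cv2.cvtColor(s['image'],cv2.COLOR_RGB2GRAY)
k=(g<50).astype(np.uint8);k[:,:440]=0;k[:,472:]=0;k[:180]=0;k[257:]=0
nc,l,st,c=cv2.connectedComponentsWithStats(k)
for i in range(1,nc):
    if st[i,4]>15:print(st[i],c[i],ray(s,*c[i],.012)[:2],ray(s,*c[i],.002)[:2])
```

```text
[-5.3928881   2.31191188  2.18552406] [0.40675035 0.84146653 0.34166414] r 0.08608338233330969 43.48448479778066 [-1.79730062e+02  1.03879500e-01  4.20429519e+01] 0.9796396272978705
[453 187   9  39 179] [456.70949721 205.92178771] [ 0.56708279 -0.34031916] [ 0.56868122 -0.34375589]
[446 231  20  20 190] [455.51052632 240.41052632] [ 0.46737123 -0.3311206 ] [ 0.46804809 -0.33447232]
```

carry_out --steps '[[[-0.0004, 0.0082, 0], 0.55, 1], [[-0.0016, 0.0164, 0], 1.1, 1], [[-0.0035, 0.0244, 0], 1.65, 1], [[-0.0063, 0.0322, 0], 2.2, 1], [[-0.0097, 0.0397, 0], 2.75, 1], [[-0.0139, 0.0468, 0], 3.3, 1], [[-0.0187, 0.0535, 0], 3.85, 1], [[-0.0241, 0.0597, 0], 4.4, 1], [[-0.0301, 0.0654, 0], 4.95, 1], [[-0.0367, 0.0704, 0], 5.5, 1]]'

```text
time: 7.02
tool_pos: [0.6195, 0.0681, 0.0952]
ee_rot: [-3.138, 0.002, -0.226]
wrist_force: [-1.3, 4.4, -0.3]
width: 0.0135
finger_force: 30.2
```

Run:
```python
from h import *
o=robot.get_obs();n=np.array([.5357,.085]);r=o['tool_pos'][:2]-n
print(o['wrist_force'],o['wrist_torque'],'r',np.hypot(*r),np.degrees(np.arctan2(r[1],r[0])),np.degrees(o['ee_rot']),o['joint_positions'][5])
s=snap('top');save(s,'top1')
w=snap('wrist')
a=cv2.resize(s['image'][150:260,240:350],(400,400),interpolation=cv2.INTER_CUBIC)
cv2.imwrite('pics/c1.png',np.hstack([a,cv2.resize(w['image'],(400,400))])[...,::-1])
```

```text
[-1.30174541  4.42150549 -0.27544668] [0.87970855 0.14936688 0.33773363] r 0.0855064374486358 -11.407351157611341 [-1.79792232e+02  1.02836579e-01 -1.29686827e+01] 1.8131541707592351
```

View pics/c1.png

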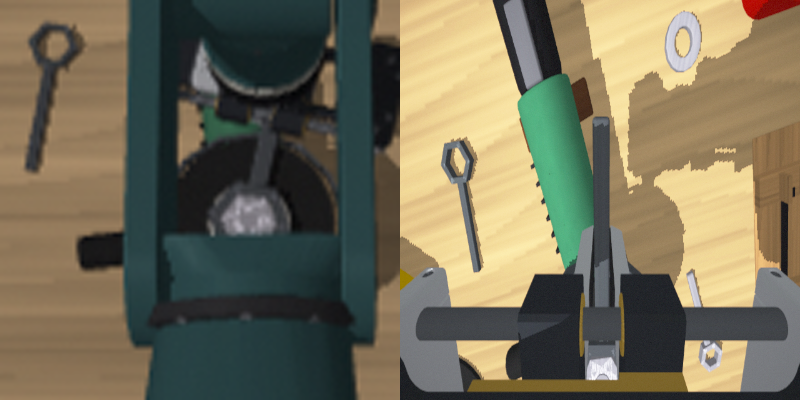

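Wrist view: the handle is held at about (602,200) and now points roughly −12°, so it has swung 104°. The nut has turned at least 98° after allowing for play. I'll ease off slightly within the play, then lift straight up slowly.

carry_out --steps '[[[0, -0.002, 0], -0.15, 1], [[0, -0.002, 0], -0.15, 1], [[0, -0.002, -0.003], -0.15, 1], [[0, -0.002, -0.006], -0.15, 1], [[0, -0.002, -0.009], -0.15, 1]]'

```text
time: 7.75
tool_pos: [0.6195, 0.0682, 0.1025]
ee_rot: [3.141, 0.003, -0.199]
wrist_force: [-3.6, 3.4, -7.6]
width: 0.0137
finger_force: 30.0
```

Run:
```python
from h import *
o=robot.get_obs();print(o['wrist_force'],o['wrist_torque'],o['tool_pos'])
s=snap('scene')
cv2.imwrite('pics/s1.png',cv2.resize(s['image'][140:280,240:450],(800,533),interpolation=cv2.INTER_CUBIC)[...,::-1])
```

```text
[-3.58310309  3.41120781 -7.5880099 ] [ 0.55257029  0.2992313  -0.04035509] [0.61945957 0.06818001 0.10249493]
```

View pics/s1.png

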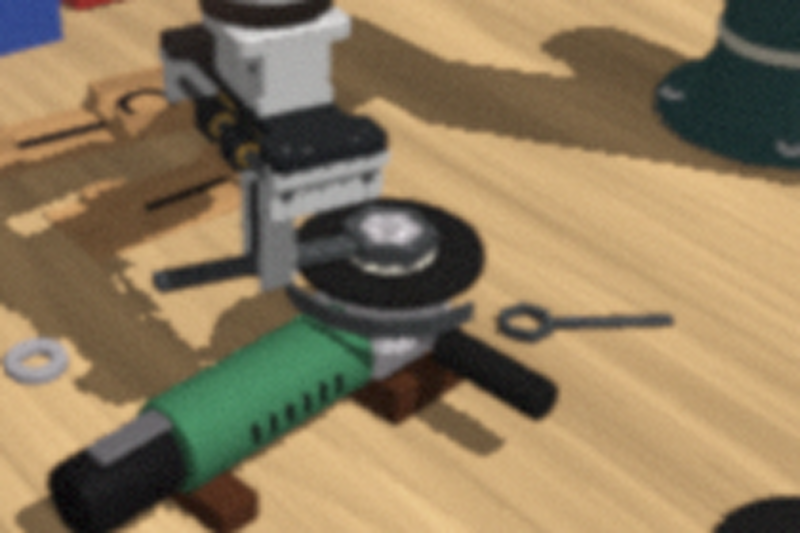

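The scene view shows the ring at about (385,235), lifting level off the nut, with the bright nut side visible below it. I'll carry on upward.

carry_out --steps '[[[0, 0, -0.003], 0, 1], [[0, 0, -0.006], 0, 1], [[0, 0, -0.009], 0, 1], [[0, 0, -0.012], 0, 1], [[0, 0, -0.015], 0, 1], [[0, 0, -0.02], 0, 1], [[0, 0, -0.03], 0, 1], [[0, 0, -0.05], 0, 1], [[0, 0, -0.07], 0, 1], [[0, 0, -0.07], 0, 1]]'

```text
time: 9.05
tool_pos: [0.6235, 0.0669, 0.1786]
ee_rot: [-3.141, -0.011, -0.2]
wrist_force: [-0.6, -0.7, -1.8]
width: 0.0137
finger_force: 30.0
```

Run:
```python
from h import *
o=robot.get_obs();print(o['wrist_force'],o['wrist_torque'],o['tool_pos'])
w=snap('wrist');s=snap('scene')
cv2.imwrite('pics/s2.png',np.hstack([cv2.resize(s['image'][110:280,230:430],(400,340)),cv2.resize(w['image'],(400,340))])[...,::-1])
```

```text
[-0.60221854 -0.73526884 -1.75753597] [ 0.00991709 -0.10430361 -0.01476266] [0.62352931 0.06685237 0.17857889]
```

View pics/s2.png

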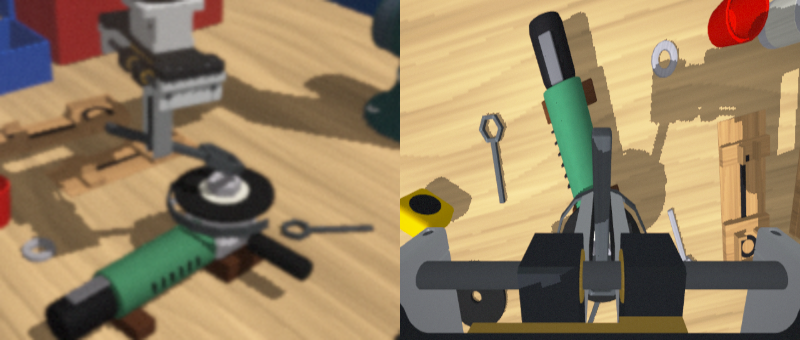

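The spanner is off the nut. It has tilted in the grip, with the ring end at (225,160) drooping and the handle end at (110,128) up. I'll measure the tilt.

Run:
```python
from h import *
w=dict(np.load('pics/wrist.npz'));P=cloud(w);o=robot.get_obs();T=o['tool_pos'];a=o['ee_rot'][2]
d=P-T;X=d[...,0]*np.cos(a)+d[...,1]*np.sin(a);Y=d[...,0]*np.sin(a)-d[...,1]*np.cos(a);Z=P[...,2]
m=(abs(Y)<.012)&(Z>.15)&(Z<.25)&(X>.012)&(X<.1)
x,z,y=X[m],Z[m],Y[m];k=np.polyfit(x,z,1);print('n',m.sum(),x.min(),x.max(),'slope',k,np.degrees(np.arctan(k[0])),'yawerr',np.degrees(np.arctan(np.polyfit(x,y,1)[0])),np.polyfit(x,y,1)[1])
s=dict(np.load('pics/scene.npz'));P=cloud(s);d=P-T;X=d[...,0]*np.cos(a)+d[...,1]*np.sin(a);Y=d[...,0]*np.sin(a)-d[...,1]*np.cos(a);Z=P[...,2]
for lo in np.arange(-.13,.09,.015):
    q=(X>lo)&(X<lo+.015)&(abs(Y)<.035)&(Z>.135)&(Z<.24)
    print(round(lo,3),q.sum(),np.round([Z[q].max(),np.median(Z[q]),Z[q].min()],3) if q.sum() else '')
# tray geometry from fresh scene? use top: pocket/handle line
t=dict(np.load('pics/top.npz'));g=cv2.cvtColor(t['image'],cv2.COLOR_RGB2GRAY)
```

```text
n 2670 0.012002462749572453 0.061555337973593555 slope [0.47801888 0.20070767] 25.548680227566937 yawerr -0.14118309641334165 0.0010587880371489109
-0.13 0 
-0.115 17 [0.146 0.145 0.138]
-0.1 65 [0.154 0.146 0.135]
-0.085 57 [0.163 0.154 0.144]
-0.07 79 [0.168 0.164 0.15 ]
-0.055 32 [0.175 0.167 0.158]
-0.04 35 [0.183 0.177 0.167]
-0.025 27 [0.189 0.184 0.175]
-0.01 125 [0.239 0.213 0.176]
0.005 198 [0.24  0.211 0.179]
0.02 38 [0.215 0.209 0.2  ]
0.035 40 [0.223 0.217 0.206]
0.05 40 [0.229 0.224 0.214]
0.065 0 
0.08 0
```

Run:
```python
from h import *
s=dict(np.load('pics/top1.npz')) if 0 else dict(np.load('pics/top.npz'))
import cv2
g=cv2.imread('pics/top0.png',0)
k=(g<50);k[:,:440]=0;k[:,472:]=0;k[:180]=0
print([ (r,np.nonzero(k[r])[0].mean().round(1)) for r in range(186,258,3) if k[r].any()])
L=k.copy();L[227:]=0
pts=[]
for v,u in zip(*np.nonzero(L)):
    pts.append(ray(s,u,v,.012 if v<196 else .002)[:2])
ring=k.copy();ring[:230]=0;v,u=np.nonzero(ring)
Q=np.array([ray(s,x,y,.012)[:2] for x,y in zip(u,v)],np.float32);c,r=cv2.minEnclosingCircle(Q);print('ring',c,r,Q.mean(0))
l=cv2.fitLine(np.array(pts,np.float32),cv2.DIST_L2,0,.01,.01).ravel();print('line',l,np.degrees(np.arctan(l[1]/l[0])))
c=np.array(Q.mean(0));e=l[2:]-c;print('ring->line dir',np.degrees(np.arctan2(e[1],e[0])))
P=cloud(s);m=(P[...,2]>.018)&(P[...,2]<.04);m[:,:435]=0;m[:,485:]=0;m[:165]=0;m[268:]=0
for nm,a,b in(('guides',165,215),('pocket',215,268)):
    q=m.copy();q[:a]=0;q[b:]=0;v,u=np.nonzero(q)
    if len(u): Q=np.array([ray(s,x,y,.026)[:2] for x,y in zip(u,v)],np.float32);print(nm,len(u),cv2.minAreaRect(Q))
```

```text
[(189, np.float64(458.5)), (192, np.float64(458.5)), (195, np.float64(458.0)), (198, np.float64(457.0)), (201, np.float64(457.0)), (204, np.float64(456.5)), (207, np.float64(456.5)), (210, np.float64(456.0)), (213, np.float64(456.0)), (216, np.float64(456.0)), (219, np.float64(456.0)), (222, np.float64(455.5)), (225, np.float64(455.0)), (231, np.float64(454.5)), (234, np.float64(455.0)), (237, np.float64(454.4)), (240, np.float64(455.5)), (243, np.float64(456.9)), (246, np.float64(456.3)), (249, np.float64(456.0))]
ring (0.4679516851902008, -0.3308317959308624) 0.028668271377682686 [ 0.46754506 -0.33106196]
line [ 0.99298525 -0.11823811  0.56780905 -0.34286883] -6.79043
ring->line dir -6.7161007
guides 44 ((0.6100087761878967, -0.34607499837875366), (0.04325848072767258, 0.02407473884522915), 85.7267074584961)
pocket 232 ((0.4663560092449188, -0.32992133498191833), (0.08441642671823502, 0.08230330795049667), 83.30850219726562)
```

```bash
python3 -c "
from h import *
to(.5546,-.3408,.20,-6.75)"
```

```text
t 9.15 shift [ 0.0148  0.4131 -0.0238] turn -0.47000000000000003 q6 1.79
```

carry_out --steps '[[[0, 0, -0.02], 0, 1], [[0, 0.03, -0.024], 0, 1], [[0, 0.07, -0.024], 0, 1], [[0.005, 0.12, -0.024], -0.2, 1], [[0.005, 0.17, -0.024], -0.2, 1], [[0.01, 0.22, -0.024], -0.47, 1], [[0.01, 0.27, -0.024], -0.47, 1], [[0.015, 0.32, -0.024], -0.47, 1], [[0.015, 0.37, -0.024], -0.47, 1], [[0.015, 0.4, -0.024], -0.47, 1]]'

```text
time: 10.4
tool_pos: [0.5551, -0.3306, 0.1979]
ee_rot: [3.14, -0.0, -0.12]
wrist_force: [0.1, -0.1, -2.0]
width: 0.014
finger_force: 30.0
```

carry_out --steps '[[[0, 0.013, 0], 0, 1], [[0, 0.013, 0], 0, 1], [[0, 0.013, 0], 0, 1], [[0, 0.013, 0], 0, 1]]'

```text
time: 10.9
tool_pos: [0.555, -0.3388, 0.1986]
ee_rot: [3.142, -0.0, -0.115]
wrist_force: [-0.5, -0.1, -2.1]
width: 0.0137
finger_force: 30.0
```

Run:
```python
from h import *
to(.5546,-.3408,.08,-6.75)
w=snap('wrist');P=cloud(w);o=robot.get_obs();T=o['tool_pos'];a=o['ee_rot'][2]
d=P-T;X=d[...,0]*np.cos(a)+d[...,1]*np.sin(a);Y=d[...,0]*np.sin(a)-d[...,1]*np.cos(a);Z=P[...,2]
m=(abs(Y)<.012)&(Z>.15)&(Z<.27)&(X>.012)&(X<.1)
x,z,y=X[m],Z[m],Y[m];k=np.polyfit(x,z,1);print('n',m.sum(),x.max(),'slope',np.degrees(np.arctan(k[0])),k[1]-T[2],'yawerr',np.degrees(np.arctan(np.polyfit(x,y,1)[0])),np.polyfit(x,y,1)[1])
s=snap('scene');v0,v1,u0,u1=110,230,200,400
cv2.imwrite('pics/s3.png',np.hstack([cv2.resize(s['image'][110:230,220:360],(400,340)),cv2.resize(w['image'],(400,340))])[...,::-1])
```

```text
t 10.9 shift [-0.0002  0.002   0.1186] turn 0.014000000000000002 q6 1.05
n 2629 0.060555295620432464 slope 24.84202815601106 0.02280854602782187 yawerr -0.03957338604704514 0.0009121498661890353
```

View pics/s3.png

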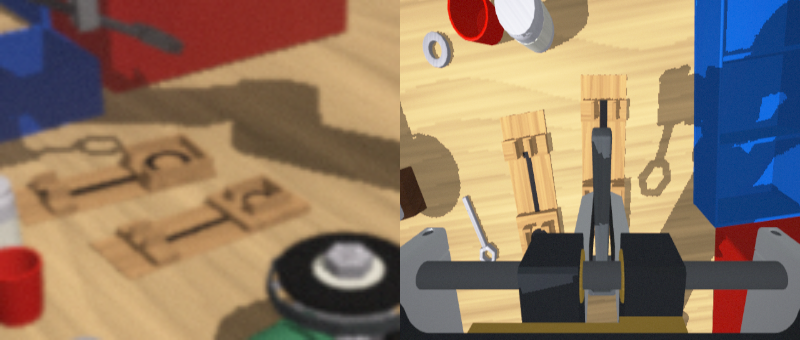

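Wrist view: the handle is lined up over the large tray's outline and guides, around (603,110). The tilt is steady at 25°. I'll lower it now.

carry_out --steps '[[[0, 0.002, 0.03], 0, 1], [[0, 0.002, 0.06], 0, 1], [[0, 0.002, 0.09], 0, 1], [[0, 0.002, 0.115], 0, 1], [[0, 0.002, 0.13], 0, 1], [[0, 0.002, 0.138], 0, 1], [[0, 0.002, 0.142], 0, 1], [[0, 0.002, 0.146], 0, 1], [[0, 0.002, 0.15], 0, 1]]'

```text
time: 12.12
tool_pos: [0.5568, -0.3431, 0.0511]
ee_rot: [3.139, -0.007, -0.117]
wrist_force: [3.9, 0.3, 3.3]
width: 0.0139
finger_force: 30.0
```

carry_out --steps '[[[0, 0, 0.003], 0, 1], [[0, 0, 0.006], 0, 1], [[0, 0, 0.009], 0, 1], [[0, 0, 0.012], 0, 1], [[0, 0, 0.014], 0, 1]]'

```text
time: 12.75
tool_pos: [0.5539, -0.342, 0.0337]
ee_rot: [-3.141, 0.001, -0.117]
wrist_force: [2.6, -1.3, 1.4]
width: 0.0139
finger_force: 30.0
```

```bash
cat > m.py <<'E'
from h import *
to(.5546,-.3408,.004,-6.75)
w=snap('wrist');P=cloud(w);o=robot.get_obs();T=o['tool_pos'];a=o['ee_rot'][2];print(T,o['wrist_force'],o['wrist_torque'])
d=P-T;X=d[...,0]*np.cos(a)+d[...,1]*np.sin(a);Y=d[...,0]*np.sin(a)-d[...,1]*np.cos(a);Z=P[...,2]
g=cv2.cvtColor(w['image'],cv2.COLOR_RGB2GRAY)
m=(abs(Y)<.012)&(Z>T[2]+.006)&(Z<T[2]+.07)&(X>.015)&(X<.1)&(g<90)
x,z,y=X[m],Z[m],Y[m];k=np.polyfit(x,z,1);print('n',m.sum(),x.max(),'slope',np.degrees(np.arctan(k[0])),k[1]-T[2],'yawerr',np.degrees(np.arctan(np.polyfit(x,y,1)[0])))
E
python3 m.py
```

```text
t 12.75 shift [ 0.0006 -0.0013  0.0297] turn 0.003 q6 1.05
[ 0.55375749 -0.3419559   0.03342086] [ 2.32875111 -0.85240828  1.31283692] [-0.03750968 -0.2610241   0.04767236]
n 2320 0.0654060946500308 slope 13.575316260460777 0.02184411916692356 yawerr -0.11267037355599194
```

carry_out --steps '[[[0, -0.001, 0.003], 0, 1], [[0, -0.001, 0.006], 0, 1], [[0, -0.001, 0.009], 0, 1], [[0, -0.001, 0.012], 0, 1], [[0, -0.001, 0.015], 0, 1], [[0, -0.001, 0.018], 0, 1], [[0, -0.001, 0.021], 0, 1], [[0, -0.001, 0.023], 0, 1], [[0, -0.001, 0.025], 0, 1], [[0, -0.001, 0.027], 0, 1]]'

```text
time: 14.05
tool_pos: [0.5543, -0.3411, 0.0072]
ee_rot: [-3.142, 0.0, -0.117]
wrist_force: [3.2, -0.6, 1.1]
width: 0.0135
finger_force: 30.0
```

```bash
python3 m.py
```

```text
t 14.05 shift [ 0.0003 -0.0003  0.0032] turn 0.003 q6 1.05
[ 0.55414712 -0.34096785  0.00683465] [2.41180383 0.10733483 1.20689997] [-0.07071595 -0.18437792  0.02765117]
n 2470 0.07171300488695317 slope -2.617757518076115 0.023527889891795342 yawerr 0.2887498854805756
```

```bash
cat >> m.py <<'E'
for lo in np.arange(.015,.085,.008):
    q=(X>lo)&(X<lo+.008)&(abs(Y)<.02)&(Z>T[2]-.02)&(Z<T[2]+.05)&(g<90)
    t=q&(Z>T[2]+.008);print(round(lo,3),q.sum(),t.sum(),np.percentile(Z[t],[10,50,90]).round(4) if t.any() else '',np.median(Y[t]).round(4))
s=snap('top');Pt=cloud(s);seat=np.array([.4672,-.3305]);b=np.radians(-6.75);e=Pt[...,:2]-seat
U=e@[np.cos(b),np.sin(b)];V=e@[-np.sin(b),np.cos(b)];gt=cv2.cvtColor(s['image'],cv2.COLOR_RGB2GRAY)
r=(abs(U)<.036)&(abs(V)<.036);print('pocket px',r.sum(),np.percentile(Pt[...,2][r],[10,50,90]))
cv2.imwrite('pics/c%d.png'%int(T[2]*1e4),np.hstack([cv2.resize(s['image'][170:270,410:510],(400,400)),cv2.resize(w['image'],(400,400))])[...,::-1])
E
python3 m.py; ls pics
```

```text
t 14.1 shift [ 0.0004 -0.0002  0.0028] turn 0.004 q6 1.05
[ 0.55410571 -0.34100704  0.00691755] [ 1.50558404 -1.38977621  0.89445951] [-0.0277057  -0.12823192 -0.01609734]
n 2474 0.07157353320335277 slope -3.306267458281985 0.023407103434681265 yawerr 0.4172269822167071
0.015 355 355 [0.0269 0.0278 0.0287] 0.0014
0.023 364 361 [0.0272 0.0281 0.029 ] 0.0008
0.031 386 381 [0.0277 0.0285 0.0293] 0.0008
0.039 404 397 [0.0279 0.0289 0.0297] 0.0008
0.047 421 412 [0.0283 0.0292 0.0301] 0.0008
0.055 348 336 [0.0287 0.0295 0.0304] 0.0013
0.063 312 118 [0.0225 0.0286 0.0299] 0.0023
0.071 49 0  nan
0.079 0 0  nan
pocket px 1042 [0.34137994 0.39745982 0.4184487 ]
c1.png
c69.png
crop0.png
s1.png
s2.png
s3.png
scene.npz
scene0.png
top.npz
top0.png
top1.png
w1.png
wrist.npz
  return _methods._mean(a, axis=axis, dtype=dtype,
  ret = ret.dtype.type(ret / rcount)
```

The tilt is down to about 2.5–3° and the grip is about 5 mm above seated. I'll lower the last few millimetres.

carry_out --steps '[[[0, 0, 0.001], 0, 1], [[0, 0, 0.002], 0, 1], [[0, 0, 0.003], 0, 1], [[0, 0, 0.004], 0, 1], [[0, 0, 0.004], 0, 1]]'

```text
time: 14.82
tool_pos: [0.5544, -0.3411, 0.0032]
ee_rot: [3.142, -0.0, -0.117]
wrist_force: [1.4, -0.5, 1.1]
width: 0.0138
finger_force: 30.0
```

```bash
python3 m.py 2>/dev/null
```

```text
t 14.82 shift [ 0.0002 -0.0003 -0.0008] turn 0.004 q6 1.05
[ 0.55437466 -0.34111587  0.00325697] [ 2.30244071 -0.10650043  0.81916064] [ 0.02986239 -0.07621923  0.02405355]
n 2624 0.07160921389040457 slope -6.34184770848638 0.02408549454536622 yawerr 0.6689304427259603
0.015 357 357 [0.0225 0.0236 0.0245] 0.0014
0.023 369 369 [0.0227 0.0237 0.0245] 0.0009
0.031 375 372 [0.0229 0.0238 0.0246] 0.0009
0.039 395 391 [0.023  0.0239 0.0248] 0.0014
0.047 438 438 [0.0229 0.024  0.0249] 0.0013
0.055 347 347 [0.023  0.0241 0.0249] 0.0013
0.063 300 295 [0.0119 0.0132 0.0237] 0.0019
0.071 51 51 [0.012  0.0129 0.0138] 0.0013
0.079 0 0  nan
pocket px 1021 [0.3390367  0.39450766 0.4158165 ]
```

Run:
```python
from h import *
s=snap('scene')
cv2.imwrite('pics/s4.png',cv2.resize(s['image'][140:220,210:340],(780,480),interpolation=cv2.INTER_CUBIC)[...,::-1])
```

```text
(no output)
```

View pics/s4.png

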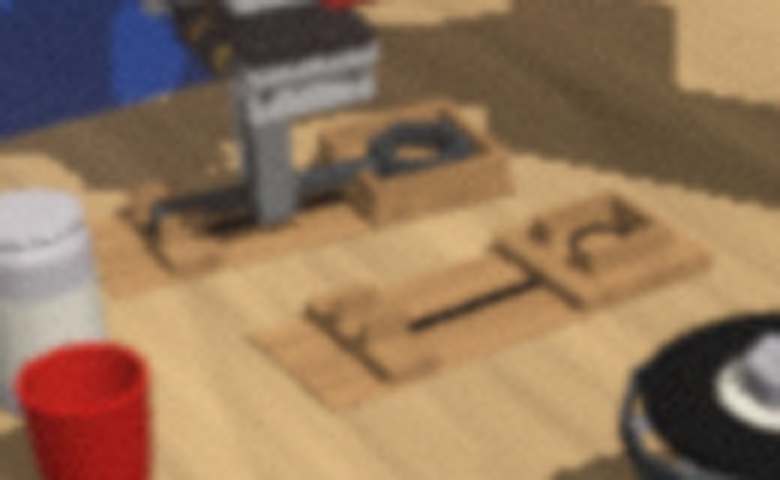

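The ring sits in the pocket at about (420,145) and the handle lies between the guides at about (155,215). It is nearly flat. One more millimetre down, then open and retreat.

carry_out --steps '[[[0, 0, 0.001], 0, 1], [[0, 0, 0.001], 0, 1], [[0, 0, 0.001], 0, 0.6], [[0, 0, 0.001], 0, 0.4], [[0, 0, 0.001], 0, 0.2], [[0, 0, 0.001], 0, 0], [[0, 0, 0.001], 0, 0], [[0, 0, -0.01], 0, 0], [[0, 0, -0.04], 0, 0], [[0, 0, -0.09], 0, 0]]'

```text
time: 16.23
tool_pos: [0.5528, -0.3397, 0.0916]
ee_rot: [-3.138, 0.005, -0.117]
wrist_force: [0.9, 0.4, 0.1]
width: 0.047
finger_force: 0.0
```

carry_out --steps '[[[-0.03, 0, -0.06], 0, 0], [[-0.06, 0, -0.1], 0, 0], [[-0.06, 0, -0.1], 0, 0], [[-0.06, 0, -0.1], 0, 0]]'

```text
time: 16.73
tool_pos: [0.4946, -0.3337, 0.1927]
ee_rot: [-3.141, 0.0, -0.117]
wrist_force: [0.1, -0.1, -0.7]
width: 0.0472
finger_force: 0.0
```

Run:
```python
from h import *
o=robot.get_obs();print(o['tool_pos'],o['time'],o['wrist_force'])
w=snap('wrist');s=snap('scene')
cv2.imwrite('pics/s5.png',np.hstack([cv2.resize(s['image'][130:230,210:350],(400,300)),cv2.resize(w['image'],(400,300))])[...,::-1])
P=cloud(w);seat=np.array([.4672,-.3305]);b=np.radians(-6.75);e=P[...,:2]-seat
U=e@[np.cos(b),np.sin(b)];V=e@[-np.sin(b),np.cos(b)];g=cv2.cvtColor(w['image'],cv2.COLOR_RGB2GRAY);Z=P[...,2]
for lo in np.arange(-.035,.17,.015):
    q=(U>lo)&(U<lo+.015)&(abs(V)<.034)&(g<100)&(Z>.017)&(Z<.04)
    if q.any():print(round(lo,3),q.sum(),np.percentile(Z[q],[10,50,90]).round(4),np.percentile(V[q],[2,98]).round(4))
```

```text
[ 0.49462805 -0.33370814  0.19273689] 16.725 [ 0.10568716 -0.1222473  -0.73171524]
-0.035 77 [0.0173 0.0229 0.0254] [-0.0137  0.0103]
-0.02 58 [0.018  0.0228 0.0256] [-0.0228  0.0187]
-0.005 32 [0.0188 0.0244 0.0256] [-0.032  0.027]
0.01 101 [0.0197 0.0245 0.0259] [-0.0229  0.0196]
0.025 28 [0.0196 0.0208 0.0224] [-0.0086  0.0054]
0.04 26 [0.0199 0.0214 0.0224] [-0.0085 -0.0072]
0.055 28 [0.0199 0.0213 0.0226] [-0.0084 -0.0071]
0.07 26 [0.0207 0.0215 0.0224] [-0.0082 -0.007 ]
0.085 27 [0.0204 0.0215 0.0227] [-0.0081 -0.0069]
0.1 29 [0.0207 0.0215 0.0224] [-0.008  -0.0068]
0.115 21 [0.0202 0.0214 0.0227] [-0.0079 -0.0067]
0.13 15 [0.0203 0.0213 0.0216] [-0.0078 -0.0077]
0.145 33 [0.02   0.0216 0.0228] [-0.0077  0.0039]
```

View pics/s5.png

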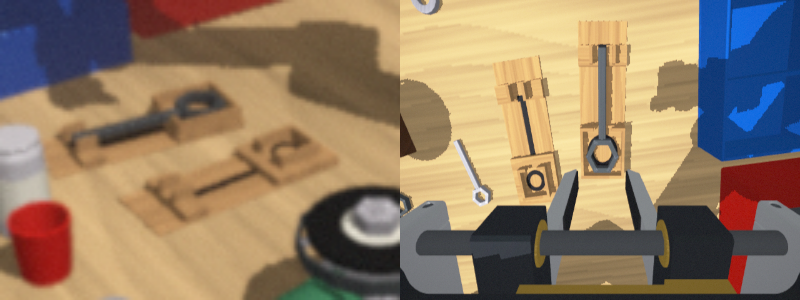

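The spanner lies flat: handle top at 21.5 mm, ring top at 25 mm. The ring is in the large pocket at about (602,153) and the handle is between the guides at about (603,55). The gripper is clear, so I'm handing in.

```bash
python3 -c "
from h import *
print(robot.close_job())"
```

```text
the job is handed in; nothing more can be done
None
```

I swung the spanner 104° clockwise, so the nut is loosened by about 98° or more after allowing for play. The spanner now lies flat in its own large tray, and I handed the job in at about 17 s; no verdict came back.

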